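# Balance a knife bar on its drying rest

### The job

The freshly washed wooden knife bar must dry with air all round it: lay it, the same way up, along the small steel rest, in the rest's single short saddle, so that it lies level on that saddle alone and stays there. Magnets hidden inside shift its balance point and the wet wood is slippery, so find by small trial lifts where it hangs level in the fingers without tipping before you carry it over. Set it down gently, never let it tip steeply or fall, do not shove the rest about, and leave the other things where they lie.

Things in the scene. Friction and masses are not known exactly. Their poses are not given: they have to be found in the camera images.
- knife_bar: Wooden knife bar on its long narrow side: box 300 long (x, level, roughly crosswise to the robot) x 28 thick (y) x 42 mm tall (z up), 0.75 to 0.85 kg, ends alike, a steel strip on each face. Origin: middle of underside. Unseen magnets, fixed inside, put its balance point up to 95 mm either way along x, at half thickness and height. Wet, friction about 0.35: lifted far off balance it tips.
- rest: Loose steel drying rest, about 1 kg: flat foot plate 110 (x) x 100 (y) x 10 mm, a round post 26 mm thick, and on top one U-shaped saddle. Origin: middle of the underside; z up. The bar is to lie along the rest's x axis (either way round).
- saddle (a point): Middle of the saddle floor, 60 mm above the worktop, axes as the rest. The floor is 20 mm long (x): the bar stays level only with its balance point within 10 mm of this point along x. Cheeks stand 33 mm apart (y) for the 28 mm bar, rise 13 mm above the floor, flare outward at the top, 50 mm over all. The bar's upper 25 mm stay free for fingers above them.
- lemon: Lemon, 71x53x51 mm, bystander behind the work.
- lime: Lime, 60x48x48 mm, bystander behind the work.
- garlic: Garlic bulb, 56 mm, bystander behind the work at the right.
- tomato: Tomato, 74x72x69 mm, bystander behind the work at the left.
- teaspoon: Teaspoon, 138x28x12 mm, lying behind the work, between lime and garlic.
- fork: Fork, 196x27x15 mm, lying at the right.

How it is judged:
By the outcome, as a careful person would: the job done as asked, in the order asked, and still so for the second after the job is handed in, with the robot touching nothing.
It also fails if it takes over 72 s, if anything falls off the work surface, if the arm or the gripper's body presses on something with over 40 N, if the wrist force passes 120 N, or if a joint passes its speed limit or range.

### The arm

A 6-joint arm with a two-finger parallel gripper is mounted at the origin on a cart in front of the work surface, level with it; the furniture and walls round the work are solid. World frame = base frame: x ahead of the robot, y to its left, z up, the work surface at z = 0. Lengths are in m, angles in rad, forces in N, time in s.
With the tool pointing down it reaches from about 0.3 to 0.775 m from the base axis. Payload 14.6 kg.
Tool frame: the origin (TCP) lies at the very end of the fingers, on their centre line; the grasp point (between the pads) lies 19 mm behind it; z points along the fingers, y is the line along which they close (so a half turn about z gives the same grasp; the last joint's range is limited). The gripper opens to 94 mm and grips with 3 to 60 N. Pads are 16 mm wide; open, the fingers measure 119 mm over their backs; the gripper's body (75 mm by 177 mm) begins 78 mm behind the grasp point.
Start: joints at [-1.356, 0.3, 1.521, -0, 1.321, -0.067], TCP at [0.153, -0.528, 0.205] pointing down, gripper open.
Joint ranges: [-3.03, 3.03], [-0.79, 2.21], [0.23, 2.52], [-1.04, 4.18], [0, 3.07], [-2.55, 2.55]. Speed limits (rad/s): [2.22, 2.22, 2.57, 3.14, 3.14, 3.14].

### API

Orientations are given as [roll, pitch, yaw] about the fixed x, y, z axes, in that order (R = Rz(yaw) Ry(pitch) Rx(roll)).
In Python, from station import ctrl gives the robot as it stands.
- The arm moves only by the tool move_arm, never from a script. Its argument "increments" is a list of rows, each a list of 7 numbers: the opening, from 0 (shut) to 1 (fully open), then the shift along the tool's x, y, z in units of 50 mm (1.0 is 50 mm), then the turn, a rotation vector about the tool's x, y, z in rad. In form: [[claw, tx, ty, tz, rx, ry, rz], ...]. A call has 1 to 20 rows; each row shifts and turns the commanded pose from where the row before left it, along the tool's axes as they then stand; what a row does not reach is not made up. A row lasts 1/10 s, in which the tool goes at most 50 mm and 8.59 degrees, less where a joint would pass 70% of its speed; a pose out of reach is approached as far as the arm can. A call is refused whole if a number of a shift passes 1 or a number of a turn 0.15, either way. A call with a gripper value outside its range is refused whole. The fingers move at their own pace and stop on an object; "force" is the grip in N (left out, the last holds). Time passes only in rows, so rows that do not move let the fingers close. It gives the time, the measured TCP pose, the force, the opening and the grip force at its end, in the units of the state.
- ctrl.get_obs(): the state, without advancing time (a new reading comes with each control period).
- ctrl.camera(name): name is "scene" or "top" or "wrist"; returns a dict with "color" (384x512x3 uint8, blue, green, red), "K" (3x3 intrinsics, pixels), "distortion" ([k1, k2, p1, p2, k3] as OpenCV has them; the pictures are not rectified), "pose" (4x4, takes a point from camera to world coordinates); the wrist camera has in their place "tool_from_camera" (4x4, takes a point from camera to tool coordinates, whose origin is the TCP and whose axes are the flange's). Camera axes: x right, y down, z forward; pixel columns grow to the right and rows downward; lengths in m; the calibration is good to about 2 mm. A picture is of the moment at which its call begins: read the wrist's pose just before it. There is no depth.
- ctrl.hand_in(): hands the job in; it is judged then, once.
Trained networks look in a picture, given as the dict that the camera call returned (one of the last four; its "shot" number tells which), for a name from the list of things; names that differ only in an ending like _2 or _b are one class to them, and where a whole thing is asked for, a point or a joint stands for the part that bears it (a point fixed in the world has none). Each returns a list of dicts, best first, with "conf" (0 to 1); they miss things now and then, are a little off and sometimes report something else, mostly with a low value. They report only what shows in the picture. A call takes as long as a camera call.
- ctrl.cut_out(name, picture): "mask" (384x512 bool, what is visible of it) and "centre" ([row, column] in pixels, amid what is visible of it).
The state is a dict: "time_s": time; "qpos": joint angles; "joint_vel": joint speeds; "tau": joint torques, N m; "ee_pos": TCP position; "eef_rot": TCP orientation; "force": force on the tool from outside, world axes, zero at the start; "moment": the same for the moment, N m; "grip_width": finger opening in m; "grip_force": force on a finger pad.
Only numpy, scipy, OpenCV 4.12 (cv2) and the standard library are available. Lean on these libraries where they do the work, as an engineer would, in place of code of your own. Each camera call takes 0.05 s, during which the arm holds its last target. There are 200 camera calls.

## Working session

There is one attempt and no reset: what is moved stays moved. The work goes in short steps, Python scripts to look and compute and a tool call to move; the robot and the scene stay as the last step left them, time stands still between calls to the robot, and variables do not carry over. Pictures are saved under pics/ and viewed, at most 10 in all, crops included, and the job is handed in when it is done.

Besides the shell and the picture viewer there is one more tool, called after ">>>" in YAML: its name, and indented under it one key for each argument. move_arm: Moves the arm, as the interface text tells. Its arguments: {"type":"object","properties":{"increments":{"type":"array","items":{"type":"array","items":{"type":"number"}}},"force":{"type":"number"}},"required":["increments"]}

```bash
mkdir -p pics; ls
cat > h.py <<'E'
import numpy as np, cv2
from station import ctrl
from scipy.spatial.transform import Rotation as R
def px2plane(p,uv,z,pose=None):
    T=p["pose"] if pose is None else pose
    T=np.array(T);u=cv2.undistortPoints(np.array(uv,float).reshape(-1,1,2),np.array(p["K"]),np.array(p["distortion"])).reshape(-1,2)
    d=np.c_[u,np.ones(len(u))]@T[:3,:3].T
    return T[:3,3]+d*((z-T[2,3])/d[:,2])[:,None]
def wpose(p,o):
    T=np.eye(4);T[:3,:3]=R.from_euler('xyz',o["eef_rot"]).as_matrix() if np.size(o["eef_rot"])==3 else np.array(o["eef_rot"]).reshape(3,3)
    T[:3,3]=o["ee_pos"];return T@np.array(p["tool_from_camera"])
E
python3 - <<'E'
from h import *
o=ctrl.get_obs();print(o)
for n in("top","scene"):
    p=ctrl.camera(n);cv2.imwrite(f"pics/{n}0.png",p["color"])
    print(n,np.round(p["pose"],3).tolist())
    for t in("knife_bar","rest","saddle"):
        for r in ctrl.cut_out(t,p)[:2]:
            m=r["mask"].astype('uint8');c=max(cv2.findContours(m,0,2)[0],key=cv2.contourArea)
            b=cv2.boxPoints(cv2.minAreaRect(c))
            print(t,r["conf"],r["centre"],m.sum(),b.round().tolist())
            for z in(0,.042,.06):print(z,px2plane(p,b,z).round(3)[:,:2].tolist())
E
```

```text
pics
{'time_s': 0.0, 'qpos': array([-1.35560309e+00,  3.00465774e-01,  1.52159517e+00, -3.45283082e-05,
        1.32069518e+00, -6.65756681e-02]), 'joint_vel': array([-9.15746044e-04,  8.05214863e-04,  9.54571344e-04,  1.22150641e-03,
        7.74284866e-05, -1.28567245e-03]), 'tau': array([ 2.37617569e-03, -5.31810200e+01, -3.52734303e+01,  7.09101255e-02,
        2.43897020e-02, -1.34877673e-04]), 'ee_pos': array([ 0.15287428, -0.52804771,  0.20488329]), 'eef_rot': array([-3.14042954e+00, -4.40315282e-05,  2.81777446e-01]), 'force': array([-0.33344771,  0.95809102, -0.01869417]), 'moment': array([-0.02163041,  0.01784506, -0.00899963]), 'grip_force': 0.0, 'grip_width': 0.09408097378074554}
top [[0.007, -1.0, 0.023, 0.543], [-0.999, -0.008, -0.04, -0.204], [0.04, -0.023, -0.999, 0.957], [0.0, 0.0, 0.0, 1.0]]
knife_bar 0.94 [204.9, 286.0] 1205 [[229.0, 205.0], [231.0, 193.0], [342.0, 207.0], [341.0, 218.0]]
0 [[0.52, -0.165], [0.551, -0.168], [0.516, -0.477], [0.485, -0.474]]
0.042 [[0.521, -0.166], [0.55, -0.169], [0.518, -0.465], [0.488, -0.462]]
0.06 [[0.521, -0.167], [0.55, -0.17
[... 1626 characters left out ...]
26], [0.492, -0.118]]
0.06 [[0.532, -0.13], [0.506, -0.451], [0.446, -0.401], [0.48, -0.101]]
rest 0.86 [255.6, 209.6] 1306 [[179.0, 260.0], [200.0, 229.0], [237.0, 253.0], [217.0, 285.0]]
0 [[0.578, 0.113], [0.621, -0.01], [0.476, -0.001], [0.447, 0.113]]
0.042 [[0.546, 0.139], [0.587, 0.023], [0.449, 0.031], [0.422, 0.139]]
0.06 [[0.532, 0.15], [0.572, 0.037], [0.438, 0.044], [0.411, 0.15]]
saddle 0.76 [255.9, 206.6] 1293 [[180.0, 260.0], [201.0, 229.0], [237.0, 253.0], [216.0, 284.0]]
0 [[0.577, 0.111], [0.618, -0.013], [0.475, -0.001], [0.449, 0.114]]
0.042 [[0.545, 0.137], [0.583, 0.02], [0.449, 0.031], [0.424, 0.14]]
0.06 [[0.531, 0.148], [0.568, 0.034], [0.438, 0.045], [0.413, 0.151]]
```

Run:
```python
import cv2
a=cv2.imread("pics/top0.png")[100:280,100:400]
cv2.imwrite("pics/c0.png",cv2.resize(a,None,fx=2.6,fy=2.6,interpolation=2))
```

```text
(no output)
```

View pics/c0.png

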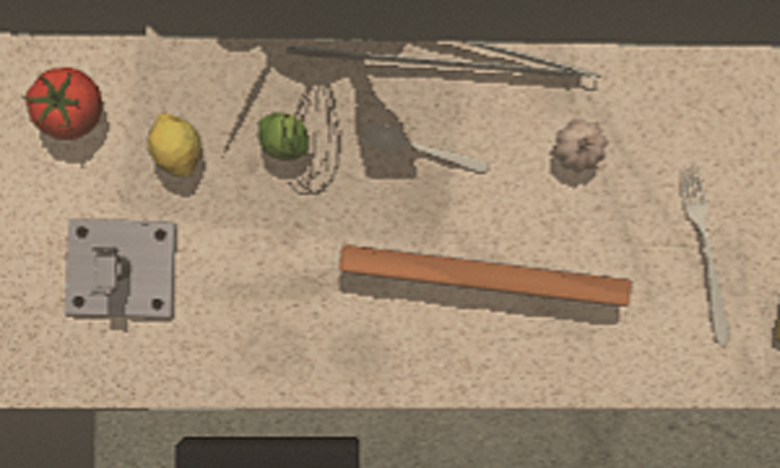

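The crop shows the bar from (342,258) to (630,290), and the rest at (120,268) with its channel running left-right (world y). The bystanders are clear. I'll go above the bar.

>>> move_arm:
  increments:
    - [1,0,0,0,0,0,-0.1475]
    - [1,0,0,0,0,0,-0.1475]
    - [1,0,0,0,0,0,-0.1475]
    - [1,0,0,0,0,0,-0.1475]
    - [1,0,0,0,0,0,-0.1475]
    - [1,0,0,0,0,0,-0.1475]
    - [1,0,0,0,0,0,-0.1475]
    - [1,0,0,0,0,0,-0.1475]

```text
time_s: 1.2
ee_pos: [0.1529, -0.5283, 0.2054]
eef_rot: [-3.142, -0.0, 1.468]
force: [-0.3, -0.9, -0.3]
grip_width: 0.0939
grip_force: 0.0
```

>>> move_arm:
  increments:
    - [1,0.36,0.487,0.12,0,0,0]
    - [1,0.36,0.487,0.12,0,0,0]
    - [1,0.36,0.487,0.12,0,0,0]
    - [1,0.36,0.487,0.12,0,0,0]
    - [1,0.36,0.487,0.12,0,0,0]
    - [1,0.36,0.487,0.12,0,0,0]
    - [1,0.36,0.487,0.12,0,0,0]
    - [1,0.36,0.487,0.12,0,0,0]
    - [1,0.36,0.487,0.12,0,0,0]
    - [1,0.36,0.487,0.12,0,0,0]
    - [1,0.36,0.487,0.12,0,0,0]
    - [1,0.36,0.487,0.12,0,0,0]
    - [1,0.36,0.487,0.12,0,0,0]
    - [1,0.36,0.487,0.12,0,0,0]
    - [1,0,0,0,0,0,0]
    - [1,0,0,0,0,0,0]

```text
time_s: 2.8
ee_pos: [0.5192, -0.3146, 0.1211]
eef_rot: [-3.141, -0.0, 1.463]
force: [-0.8, -0.5, 0.1]
grip_width: 0.094
grip_force: 0.0
```

Run:
```python
from h import *
o=ctrl.get_obs();print({k:np.round(o[k],4) for k in("time_s","ee_pos","eef_rot","force","moment")})
p=ctrl.camera("wrist");cv2.imwrite("pics/w1.png",p["color"]);T=wpose(p,o);print(np.array(p["tool_from_camera"]).round(3).tolist())
for r in ctrl.cut_out("knife_bar",p)[:1]:
    m=r["mask"].astype('uint8');c=max(cv2.findContours(m,0,2)[0],key=cv2.contourArea);b=cv2.boxPoints(cv2.minAreaRect(c))
    print(r["conf"],b.round().tolist(),px2plane(p,b,.042,T).round(4).tolist())
```

```text
{'time_s': np.float64(2.8), 'ee_pos': array([ 0.5192, -0.3146,  0.1211]), 'eef_rot': array([-3.1410e+00, -2.0000e-04,  1.4628e+00]), 'force': array([-0.7578, -0.4572,  0.1004]), 'moment': array([-0.049 , -0.0534,  0.0516])}
[[0.0, -0.961, -0.276, 0.082], [1.0, 0.0, 0.0, 0.001], [-0.0, -0.276, 0.961, -0.179], [0.0, 0.0, 0.0, 1.0]]
0.72 [[236.0, 28.0], [271.0, 28.0], [271.0, 303.0], [236.0, 303.0]] [[0.5228, -0.1696, 0.042], [0.5508, -0.1726, 0.042], [0.5274, -0.4286, 0.042], [0.4914, -0.4247, 0.042]]
```

View pics/w1.png

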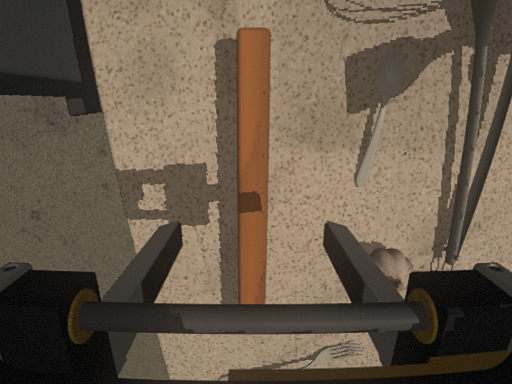

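The bar is centred between the fingers, columns 238–270, with its far end at row 28. I'll descend and grip with the TCP about 18 mm up.

>>> move_arm:
  increments:
    - [1,0,0.04,0.258,0,0,0]
    - [1,0,0,0.258,0,0,0]
    - [1,0,0,0.258,0,0,0]
    - [1,0,0,0.258,0,0,0]
    - [1,0,0,0.258,0,0,0]
    - [1,0,0,0.258,0,0,0]
    - [1,0,0,0.258,0,0,0]
    - [1,0,0,0.258,0,0,0]
    - [0.5,0,0,0,0,0,0]
    - [0.15,0,0,0,0,0,0]
    - [0.15,0,0,0,0,0,0]
    - [0.15,0,0,0,0,0,0]
    - [0.15,0,0,0,0,0,0]
    - [0.15,0,0,0,0,0,0]
    - [0.15,0,0,0,0,0,0]
    - [0.15,0,0,0,0,0,0]
  force: 40

```text
time_s: 4.5
ee_pos: [0.5213, -0.3151, 0.0183]
eef_rot: [3.141, 0.0, 1.462]
force: [-0.3, 0.2, 0.9]
grip_width: 0.0336
grip_force: 0.0
```

Run:
```python
from h import *
o=ctrl.get_obs();print({k:np.round(o[k],4) for k in("time_s","ee_pos","eef_rot","force","moment","grip_width","grip_force")})
```

```text
{'time_s': np.float64(4.5), 'ee_pos': array([ 0.5213, -0.3151,  0.0183]), 'eef_rot': array([3.1415, 0.    , 1.4618]), 'force': array([-0.3386,  0.2246,  0.8859]), 'moment': array([-0.1122, -0.1216, -0.0341]), 'grip_width': np.float64(0.0336), 'grip_force': np.float64(0.0)}
```

>>> move_arm:
  increments:
    - [0,0,0,0,0,0,0]
    - [0,0,0,0,0,0,0]
    - [0,0,0,0,0,0,0]
    - [0,0,0,0,0,0,0]
    - [0,0,0,0,0,0,0]

```text
time_s: 5.0
ee_pos: [0.5209, -0.3151, 0.0182]
eef_rot: [-3.141, -0.0, 1.462]
force: [-5.8, 1.4, 4.3]
grip_width: 0.0275
grip_force: 40.0
```

```bash
cat > fm.py <<'E'
from h import *
F=[];M=[]
for i in range(6):
    p=ctrl.camera("top");o=ctrl.get_obs();F.append(o["force"]);M.append(o["moment"])
print(o["time_s"],o["ee_pos"].round(4),np.round(o["eef_rot"],3),"F",np.mean(F,0).round(3),"M",np.mean(M,0).round(3),"sd",np.std(F,0).round(2),np.std(M,0).round(3),o["grip_width"],o["grip_force"])
E
python3 fm.py
```

```text
5.3 [ 0.5209 -0.315   0.0182] [-3.141 -0.     1.462] F [-5.344  0.696  3.78 ] M [ 0.132  1.006 -0.128] sd [0.33 0.48 0.4 ] [0.014 0.026 0.026] 0.02760234469964109 39.99875485897064
```

>>> move_arm:
  increments:
    - [0,0,0,-0.03,0,0,0]
    - [0,0,0,-0.03,0,0,0]
    - [0,0,0,-0.03,0,0,0]
    - [0,0,0,0,0,0,0]
    - [0,0,0,0,0,0,0]

```text
time_s: 5.8
ee_pos: [0.5212, -0.315, 0.0226]
eef_rot: [-3.142, -0.0, 1.462]
force: [-0.5, -0.1, -8.5]
grip_width: 0.0279
grip_force: 40.0
```

```bash
python3 fm.py
```

```text
6.1 [ 0.5212 -0.3151  0.0227] [-3.142 -0.     1.462] F [ 0.045 -0.161 -8.057] M [-0.091 -0.095  0.022] sd [0.3  0.14 0.37] [0.018 0.048 0.038] 0.027808274481162264 39.988834261894226
```

>>> move_arm:
  increments:
    - [0,0,0,-0.06,0,0,0]
    - [0,0,0,-0.06,0,0,0]
    - [0,0,0,-0.06,0,0,0]
    - [0,0,0,-0.06,0,0,0]
    - [0,0,0,0,0,0,0]
    - [0,0,0,0,0,0,0]

```text
time_s: 6.7
ee_pos: [0.5212, -0.3151, 0.0348]
eef_rot: [3.141, 0.0, 1.462]
force: [-0.4, -0.3, -8.7]
grip_width: 0.0279
grip_force: 40.0
```

```bash
sed -i 's/range(6)/range(16)/' fm.py; python3 fm.py
python3 - <<'E'
from h import *
o=ctrl.get_obs();p=ctrl.camera("wrist");T=wpose(p,o)
q=ctrl.camera("scene")
a=cv2.resize(q["color"][130:260,170:370],None,fx=3,fy=3,interpolation=2);b=cv2.resize(p["color"],(512,384))
cv2.imwrite("pics/s2.png",a);cv2.imwrite("pics/w2.png",b)
E
```

```text
7.5 [ 0.5212 -0.3151  0.0347] [-3.142 -0.     1.462] F [ 0.068  0.142 -8.181] M [-0.072 -0.059  0.001] sd [0.57 0.42 0.4 ] [0.019 0.024 0.025] 0.0278661911299411 39.988828897476196
```

View pics/s2.png

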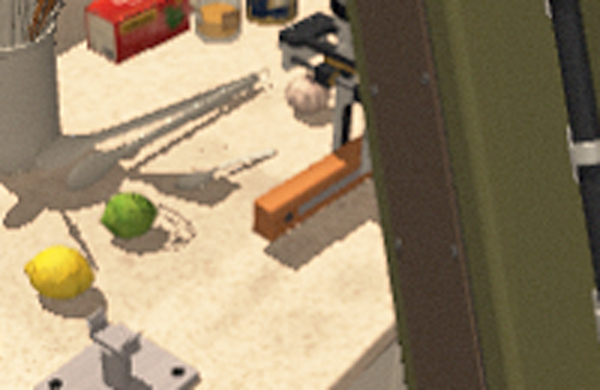

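View pics/w2.png

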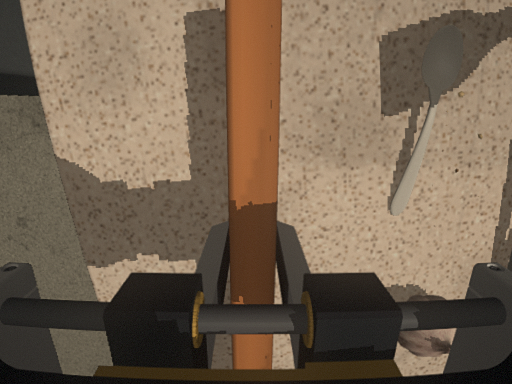

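Run:
```python
from h import *
p=ctrl.camera("wrist");g=cv2.cvtColor(p["color"],cv2.COLOR_BGR2HSV)
K=np.array(p["K"]);T=np.array(p["tool_from_camera"])
P=[]
for r in range(4,190,6):
    row=(g[r,200:310,1]>110)
    c=np.flatnonzero(row)+200
    if len(c)<20: continue
    u=cv2.undistortPoints(np.array([[c[0]-.5,r],[c[-1]+.5,r]],float).reshape(-1,1,2),K,np.array(p["distortion"])).reshape(-1,2)
    d=.028/(u[1,0]-u[0,0]);m=u.mean(0)
    P.append((T@[m[0]*d,m[1]*d,d,1])[:3])
P=np.array(P);print(len(P),P[::6].round(4).tolist());f=np.polyfit(P[:,0],P[:,2],1);print("slope dz_tool/dx",f)
```

```text
31 [[0.1317, 0.0014, -0.0194], [0.1148, 0.0011, -0.0198], [0.0977, 0.0011, -0.0176], [0.0794, 0.0014, -0.0188], [0.0605, 0.0011, -0.0205], [0.0403, 0.0012, -0.0194]]
slope dz_tool/dx [-0.01282577 -0.01742433]
```

Level within 1° and full weight is carried. To measure the residual offset I need the unloaded moment baseline, so I'll set the bar down, open and read it.

>>> move_arm:
  increments:
    - [0,0,0,0.06,0,0,0]
    - [0,0,0,0.06,0,0,0]
    - [0,0,0,0.06,0,0,0]
    - [0,0,0,0.06,0,0,0]
    - [0,0,0,0.04,0,0,0]
    - [0,0,0,0.04,0,0,0]
    - [0,0,0,0,0,0,0]
    - [0.45,0,0,0,0,0,0]
    - [0.45,0,0,0,0,0,0]
    - [0.45,0,0,0,0,0,0]
    - [0.45,0,0,0,0,0,0]

```text
time_s: 8.75
ee_pos: [0.5215, -0.3153, 0.0192]
eef_rot: [3.141, 0.0, 1.462]
force: [0.4, -0.5, -0.7]
grip_width: 0.0422
grip_force: 0.0
```

```bash
python3 fm.py
python3 - <<'E'
from h import *
p=ctrl.camera("top")
for t in("knife_bar",):
    for r in ctrl.cut_out(t,p)[:2]:
        m=r["mask"].astype('uint8');c=max(cv2.findContours(m,0,2)[0],key=cv2.contourArea)
        b=cv2.boxPoints(cv2.minAreaRect(c));print(t,r["conf"],px2plane(p,b,.042).round(4)[:,:2].tolist())
E
```

```text
9.55 [ 0.5212 -0.3151  0.0188] [3.142 0.    1.462] F [-0.08  -0.042 -0.139] M [-0.042 -0.068 -0.013] sd [0.51 0.57 0.39] [0.024 0.034 0.032] 0.04183145665201526 0.0
knife_bar 0.97 [[0.5251, -0.1672], [0.5542, -0.1711], [0.5411, -0.2686], [0.5119, -0.2646]]
```

The balance point is about 3.7 mm towards +y of the grip. I'll shift 4 mm that way and do a second trial lift with a lighter grip.

>>> move_arm:
  increments:
    - [0.45,0.08,0,0,0,0,0]
    - [0,0,0,0,0,0,0]
    - [0,0,0,0,0,0,0]
    - [0,0,0,0,0,0,0]
    - [0,0,0,0,0,0,0]
    - [0,0,0,-0.06,0,0,0]
    - [0,0,0,-0.06,0,0,0]
    - [0,0,0,-0.06,0,0,0]
    - [0,0,0,-0.06,0,0,0]
    - [0,0,0,-0.06,0,0,0]
    - [0,0,0,-0.06,0,0,0]
    - [0,0,0,0,0,0,0]
    - [0,0,0,0,0,0,0]
  force: 22

```text
time_s: 10.95
ee_pos: [0.5217, -0.3111, 0.0368]
eef_rot: [3.142, 0.0, 1.462]
force: [0.9, 0.9, -8.6]
grip_width: 0.0278
grip_force: 22.0
```

```bash
python3 fm.py
cat > tilt.py <<'E'
from h import *
p=ctrl.camera("wrist");g=cv2.cvtColor(p["color"],cv2.COLOR_BGR2HSV)
K=np.array(p["K"]);T=np.array(p["tool_from_camera"])
P=[]
for r in range(4,190,6):
    c=np.flatnonzero(g[r,200:310,1]>110)+200
    if len(c)<20: continue
    u=cv2.undistortPoints(np.array([[c[0]-.5,r],[c[-1]+.5,r]],float).reshape(-1,1,2),K,np.array(p["distortion"])).reshape(-1,2)
    d=.028/(u[1,0]-u[0,0]);m=u.mean(0)
    P.append((T@[m[0]*d,m[1]*d,d,1])[:3])
P=np.array(P);f=np.polyfit(P[:,0],P[:,2],1);print("slope",f)
E
python3 tilt.py
python3 - <<'E'
from h import *
p=ctrl.camera("top")
m=ctrl.cut_out("rest",p)[0]["mask"].astype('uint8')
cv2.imwrite("pics/rest.png",cv2.resize(p["color"][160:240,100:190],None,fx=6,fy=6,interpolation=2))
E
```

```text
11.75 [ 0.5216 -0.3111  0.0367] [-3.142 -0.     1.462] F [-0.037 -0.072 -8.134] M [-0.049 -0.076 -0.001] sd [0.64 0.41 0.33] [0.032 0.025 0.021] 0.027991984548109753 21.99586182832718
slope [ 0.03010776 -0.02151447]
```

View pics/rest.png

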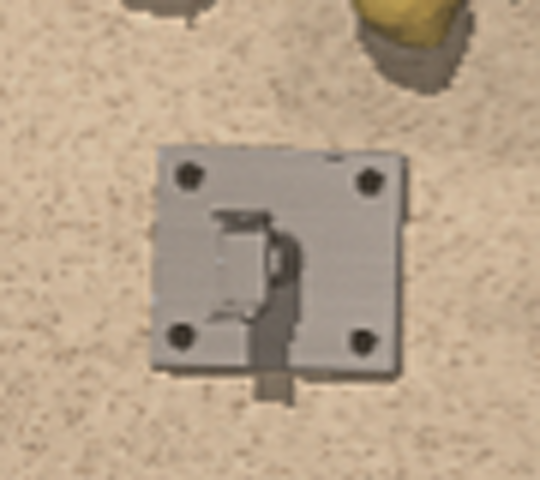

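Run:
```python
from h import *
p=ctrl.camera("top")
f=lambda a,z:px2plane(p,(np.array(a)+.5)/6-.5+[100,160],z)[:,:2]
h=f([(190,176),(370,181),(363,342),(181,337)],.01);print(h.round(4).tolist(),h.mean(0).round(4))
d=(h[0]-h[1]+h[3]-h[2]);print("x-axis ang",np.arctan2(d[1],d[0]));d=(h[0]-h[3]+h[1]-h[2]);print("perp",np.arctan2(d[1],d[0]))
print(f([(243,268)],.06), f([(157,145),(405,153)],.01))
m=ctrl.cut_out("knife_bar",p)
for r in m[:2]:print(r["conf"],r["centre"])
```

```text
[[0.5605, 0.0985], [0.5589, 0.0187], [0.4866, 0.0208], [0.4885, 0.1013]] [0.5236 0.0598]
x-axis ang 1.5492932092643181
perp -0.03410486063478737
[[0.52071789 0.05971614]] [[0.57428047 0.11324208]
 [0.5716606  0.00331619]]
0.71 [201.9, 251.6]
```

Balance confirmed (residual about 1 mm). The rest picture shows holes at (190,176), (370,181), (363,342), (181,337) and the saddle floor at (243,268), so the saddle is near (0.522, 0.060) with yaw ≈1.543. I'll firm the grip, lift and carry.

>>> move_arm:
  increments:
    - [0,0,0,0,0,0,0]
    - [0,0,0,-0.05,0,0,0]
    - [0,0,0,-0.1,0,0,0]
    - [0,0,0,-0.2,0,0,0]
    - [0,0,0,-0.25,0,0,0]
    - [0,0,0,-0.25,0,0,-0.01]
    - [0,0,0,-0.25,0,0,-0.01]
    - [0,0,0,-0.25,0,0,-0.01]
    - [0,0,0,-0.25,0,0,-0.01]
    - [0,0,0,-0.2,0,0,-0.01]
    - [0,0,0,-0.1,0,0,-0.01]
    - [0,0,0,-0.06,0,0,-0.01]
    - [0,0,0,0,0,0,-0.01]
    - [0,0,0,0,0,0,0]
  force: 45

```text
time_s: 13.4
ee_pos: [0.5215, -0.311, 0.1342]
eef_rot: [-3.141, -0.001, 1.542]
force: [-0.3, -0.1, -7.8]
grip_width: 0.0275
grip_force: 45.0
```

```bash
python3 tilt.py
```

```text
slope [ 0.00702113 -0.01752331]
```

>>> move_arm:
  increments:
    - [0,0.05,0,0,0,0,0]
    - [0,0.1,0,0,0,0,0]
    - [0,0.2,0,0,0,0,0]
    - [0,0.3,0,0,0,0,0]
    - [0,0.4,0,0,0,0,0]
    - [0,0.4,0,0,0,0,0]
    - [0,0.4,0,0,0,0,0]
    - [0,0.4,0,0,0,0,0]
    - [0,0.4,0,0,0,0,0]
    - [0,0.4,0,0,0,0,0]
    - [0,0.4,0,0,0,0,0]
    - [0,0.4,0,0,0,0,0]
    - [0,0.4,0,0,0,0,0]
    - [0,0.4,0,0,0,0,0]
    - [0,0.4,0,0,0,0,0]
    - [0,0.3,0,0,0,0,0]
    - [0,0.2,0,0,0,0,0]
    - [0,0.1,0,0,0,0,0]
    - [0,0.05,0,0,0,0,0]
    - [0,0,0,0,0,0,0]

```text
time_s: 15.45
ee_pos: [0.5299, -0.0264, 0.1347]
eef_rot: [-3.142, 0.0, 1.542]
force: [0.1, -0.2, -8.9]
grip_width: 0.0277
grip_force: 45.0
```

```bash
python3 tilt.py;python3 - <<'E'
from h import *
o=ctrl.get_obs();p=ctrl.camera("wrist");cv2.imwrite("pics/w3.png",p["color"])
print({k:np.round(o[k],4) for k in("time_s","ee_pos","eef_rot","force","grip_width")})
E
```

```text
slope [ 0.00414707 -0.01716543]
{'time_s': np.float64(15.5), 'ee_pos': array([ 0.5299, -0.0266,  0.1347]), 'eef_rot': array([-3.1415e+00,  1.0000e-04,  1.5414e+00]), 'force': array([-0.1475, -0.1405, -8.8142]), 'grip_width': np.float64(0.0274)}
```

View pics/w3.png

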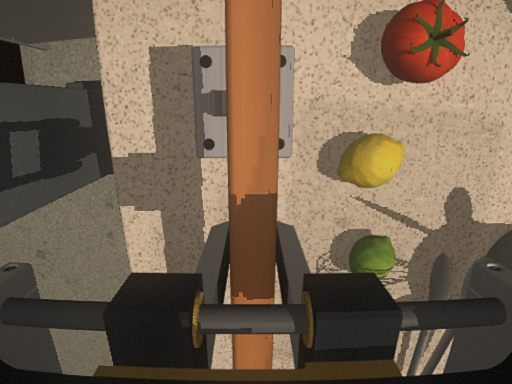

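The wrist picture shows the plate corners at (194,47), (294,46), (292,157), (198,157) and the left holes at (205,61), (208,143), with the bar level over it.

Run:
```python
from h import *
o=ctrl.get_obs();p=ctrl.camera("wrist");T=wpose(p,o)
c=px2plane(p,[(194,47),(294,46),(292,157),(198,157),(205,61),(208,143)],.01,T)[:,:2];print(c.round(4).tolist(),c[:4].mean(0).round(4), "holes mid",c[4:].mean(0).round(4))
for a,b in((3,0),(2,1),(5,4)):
    d=c[b]-c[a];print(np.arctan2(d[1],d[0]),np.hypot(*d))
g=p["color"][30:175,180:310];cv2.imwrite("pics/w3c.png",cv2.resize(g,None,fx=5,fy=4,interpolation=2)[:600])
```

```text
[[0.4792, 0.1136], [0.5751, 0.1115], [0.5733, 0.0039], [0.4755, 0.0069], [0.489, 0.1004], [0.4869, 0.021]] [0.5258 0.059 ] holes mid [0.488  0.0607]
1.5358369644633831 0.10685367818789823
1.5541064478055535 0.10761169809145252
1.544071894217844 0.07941448733542696
```

View pics/w3c.png

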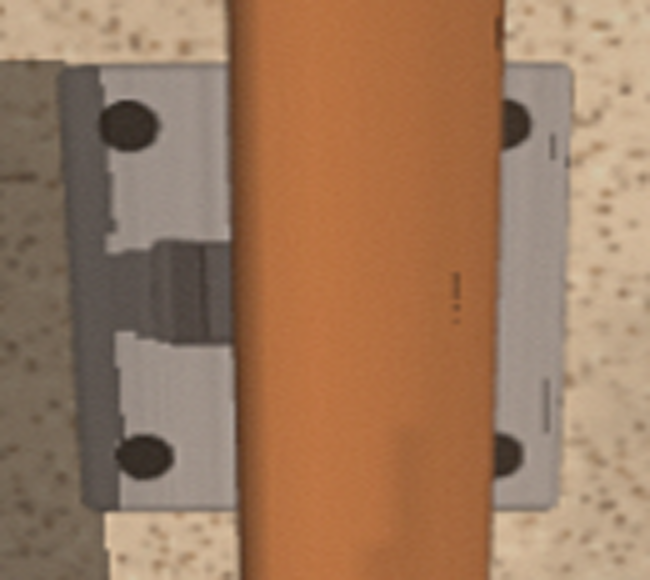

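Run:
```python
from h import *
o=ctrl.get_obs();p=ctrl.camera("wrist");T=wpose(p,o);print(o["ee_pos"],o["eef_rot"])
c=px2plane(p,[(210.4,103)],.073,T);print("cheek",c, c[0,0]+.025)
print(px2plane(p,[(214,90.2),(214,116)],.073,T))
```

```text
[ 0.52992192 -0.02673541  0.13469784] [-3.14154299e+00  4.76197642e-05  1.54111165e+00]
cheek [[0.50052621 0.05940823 0.073     ]] 0.5255262098704684
[[0.5039407  0.06901907 0.073     ]
 [0.50277517 0.0492722  0.073     ]]
```

>>> move_arm:
  increments:
    - [0,0.1,-0.01,0,0,0,0]
    - [0,0.2,-0.02,0,0,0,0]
    - [0,0.3,-0.03,0,0,0,0]
    - [0,0.3,-0.034,0,0,0,0]
    - [0,0.3,-0.03,0,0,0,0]
    - [0,0.25,-0.02,0,0,0,0]
    - [0,0.15,-0.02,0,0,0,0]
    - [0,0.1,-0.01,0,0,0,0]
    - [0,0,0,0.1,0,0,0]
    - [0,0,0,0.15,0,0,0]
    - [0,0,0,0.15,0,0,0]
    - [0,0,0,0.15,0,0,0]
    - [0,0,0,0.1,0,0,0]
    - [0,0,0,0.1,0,0,0]
    - [0,0,0,0,0,0,0]
    - [0,0,0,0,0,0,0]

```text
time_s: 17.25
ee_pos: [0.5238, 0.059, 0.0974]
eef_rot: [3.141, -0.0, 1.542]
force: [-0.2, 0.0, -8.0]
grip_width: 0.0276
grip_force: 45.0
```

```bash
python3 tilt.py;python3 - <<'E'
from h import *
o=ctrl.get_obs();print({k:np.round(o[k],4) for k in("time_s","ee_pos","eef_rot","force","grip_width")})
q=ctrl.camera("scene")
cv2.imwrite("pics/s3.png",cv2.resize(q["color"][170:310,130:300],None,fx=4,fy=4,interpolation=2))
E
```

```text
slope [ 0.04605626 -0.02185052]
{'time_s': np.float64(17.3), 'ee_pos': array([0.5239, 0.059 , 0.0975]), 'eef_rot': array([ 3.1411, -0.    ,  1.5419]), 'force': array([-0.0392,  0.3474, -7.6854]), 'grip_width': np.float64(0.0278)}
```

View pics/s3.png

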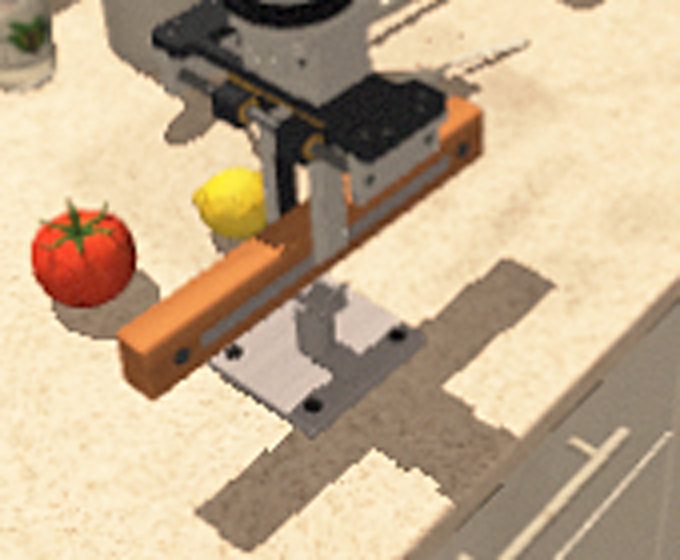

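The bar is level above the rest, with the saddle right under the fingers at (325,300). I'll descend slowly.

>>> move_arm:
  increments:
    - [0,0,0,0.06,0,0,0]
    - [0,0,0,0.06,0,0,0]
    - [0,0,0,0.06,0,0,0]
    - [0,0,0,0.06,0,0,0]
    - [0,0,0,0.04,0,0,0]
    - [0,0,0,0.03,0,0,0]
    - [0,0,0,0,0,0,0]
    - [0,0,0,0,0,0,0]

```text
time_s: 18.15
ee_pos: [0.5237, 0.059, 0.0818]
eef_rot: [3.141, -0.0, 1.542]
force: [0.8, -0.2, -8.2]
grip_width: 0.0279
grip_force: 45.0
```

>>> move_arm:
  increments:
    - [0,0,0,0.02,0,0,0]
    - [0,0,0,0.02,0,0,0]
    - [0,0,0,0,0,0,0]
    - [0,0,0,0,0,0,0]

```text
time_s: 18.55
ee_pos: [0.5237, 0.059, 0.0798]
eef_rot: [3.142, -0.0, 1.542]
force: [0.0, 0.3, -8.3]
grip_width: 0.0277
grip_force: 45.0
```

>>> move_arm:
  increments:
    - [0,0,0,0.01,0,0,0]
    - [0,0,0,0.01,0,0,0]
    - [0,0,0,0,0,0,0]
    - [0,0,0,0,0,0,0]

```text
time_s: 18.95
ee_pos: [0.5237, 0.059, 0.0788]
eef_rot: [3.142, -0.0, 1.542]
force: [0.9, -0.1, -7.8]
grip_width: 0.0276
grip_force: 45.0
```

>>> move_arm:
  increments:
    - [0,0,0,0.01,0,0,0]
    - [0,0,0,0,0,0,0]
    - [0,0,0,0,0,0,0]

```text
time_s: 19.25
ee_pos: [0.5237, 0.059, 0.0787]
eef_rot: [3.141, -0.0, 1.542]
force: [-5.4, -0.0, 3.7]
grip_width: 0.0273
grip_force: 45.0
```

Contact is made. I'll loosen to the lightest grip first and check for tipping.

>>> move_arm:
  increments:
    - [0,0,0,0,0,0,0]
    - [0,0,0,0,0,0,0]
    - [0,0,0,0,0,0,0]
    - [0,0,0,0,0,0,0]
  force: 3

```text
time_s: 19.65
ee_pos: [0.5238, 0.059, 0.0784]
eef_rot: [3.141, -0.0, 1.542]
force: [-3.7, 0.3, 4.2]
grip_width: 0.028
grip_force: 3.0
```

```bash
sed -i 's/range(16)/range(8)/' fm.py; python3 fm.py; python3 tilt.py; python3 tilt.py
```

```text
20.05 [0.5238 0.059  0.0783] [ 3.141 -0.     1.542] F [-3.67   0.369  3.678] M [ 0.005  0.676 -0.028] sd [0.4  0.5  0.67] [0.018 0.03  0.023] 0.02792396751361693 3.001420721411705
slope [ 0.05715193 -0.02382789]
slope [ 0.04640396 -0.02272143]
```

>>> move_arm:
  increments:
    - [0.31,0,0,0,0,0,0]
    - [0.32,0,0,0,0,0,0]
    - [0.34,0,0,0,0,0,0]
    - [0.36,0,0,0,0,0,0]

```text
time_s: 20.55
ee_pos: [0.5237, 0.059, 0.0782]
eef_rot: [3.141, 0.0, 1.542]
force: [-0.3, -0.9, 0.1]
grip_width: 0.0335
grip_force: 0.0
```

```bash
python3 fm.py; python3 tilt.py
python3 - <<'E'
from h import *
q=ctrl.camera("scene")
cv2.imwrite("pics/s4.png",cv2.resize(q["color"][170:310,130:300],None,fx=4,fy=4,interpolation=2))
E
```

```text
20.95 [0.5237 0.059  0.0782] [-3.142  0.     1.542] F [-0.533 -0.001 -0.128] M [-0.026 -0.077  0.005] sd [0.4  0.58 0.24] [0.015 0.024 0.024] 0.033819219308450894 0.0
slope [ 0.04979764 -0.02307994]
```

View pics/s4.png

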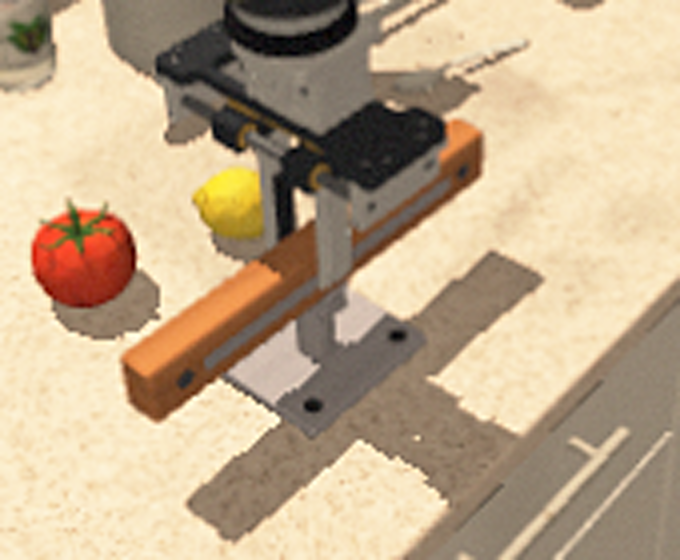

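The bar sits level in the saddle and the fingers are free. I'll open a little more and withdraw straight up.

>>> move_arm:
  increments:
    - [0.45,0,0,0,0,0,0]
    - [0.55,0,0,0,0,0,0]
    - [0.6,0,0,0,0,0,0]
    - [0.6,0,0,-0.05,0,0,0]
    - [0.6,0,0,-0.1,0,0,0]
    - [0.6,0,0,-0.2,0,0,0]
    - [0.6,0,0,-0.3,0,0,0]
    - [0.6,0,0,-0.3,0,0,0]
    - [0.6,0,0,-0.3,0,0,0]
    - [0.6,0,0,-0.3,0,0,0]
    - [0.6,0,0,-0.3,0,0,0]
    - [0.6,0,0,-0.2,0,0,0]
    - [0.6,0,0,-0.1,0,0,0]
    - [0.6,0,0,0,0,0,0]
    - [0.6,0,0,0,0,0,0]
    - [0.6,0,0,0,0,0,0]

```text
time_s: 22.65
ee_pos: [0.5234, 0.059, 0.1851]
eef_rot: [-3.14, 0.0, 1.542]
force: [-0.2, -0.4, -0.1]
grip_width: 0.0564
grip_force: 0.0
```

Run:
```python
from h import *
q=ctrl.camera("scene")
cv2.imwrite("pics/s5.png",cv2.resize(q["color"][170:310,130:300],None,fx=4,fy=4,interpolation=2))
```

```text
(no output)
```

View pics/s5.png

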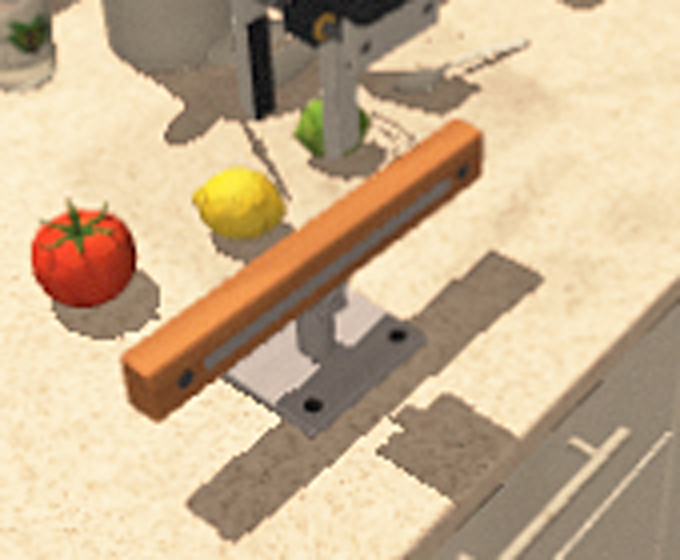

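The bar rests level on the saddle, from (140,380) to (470,140) in the crop. It has not moved since release and the gripper is clear above it.

```bash
python3 -c "
from station import ctrl
print(ctrl.hand_in())"
```

```text
the job is handed in; nothing more can be done
None
```

The knife bar lies level on the rest's saddle alone, with the gripper clear above it, and I handed the job in at about 23 s; the judge's verdict was not shown.

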